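# Close up the degassing pump and draw its piston to mid-stroke

### The arm

A 6-joint arm with a two-finger parallel gripper is mounted at the origin on a cart in front of the work surface, level with it; the furniture and walls round the work are solid. World frame = base frame: x ahead of the robot, y to its left, z up, the work surface at z = 0. Lengths are in m, angles in degrees, forces in N, time in s.
With the tool pointing down it reaches from about 0.25 to 0.725 m from the base axis. Payload 9.7 kg.
Tool frame: the origin (TCP) lies between the finger pads; the fingertips stand 14 mm ahead of it and the grasp point (between the pads) lies 5 mm behind it (r.tcp_to_tips is the distance from the TCP to the fingertips, in m); z points along the fingers, y is the direction in which the jaws open and shut (so a half turn about z gives the same grasp; the last joint's range is limited). The gripper opens to 85 mm and grips with 20 to 120 N. Pads are 22 mm wide; open, the fingers measure 114 mm over their backs; the gripper's body (76 mm by 85 mm) begins 54 mm behind the grasp point. The pads swing forward as they close: fully open they stand 13 mm farther back than shut.
Start: joints at [-71.104, 4.979, 10.078, 95.1, 0, 90], TCP at [0.178, -0.52, 0.245] pointing down, gripper open.
Joint ranges: [-179.16, 179.16], [-48.56, 103.87], [-65.8, 70.77], [-126.05, 130.52], [-82.76, 87.17], [-180, 180]. Speed limits (degrees/s): [127.2, 127.2, 147.25, 180, 180, 180].

### API

Orientations are given as a 3x3 rotation matrix whose columns are the frame's x, y, z axes.
In Python, from bench import telemetry, viewer, job_done, r gives the robot as it stands.
- The arm moves only by the tool jog_arm, never from a script. Its argument "increments" is one flat list of numbers, 7 for each row, row after row: the shift along the tool's x, y, z in cm, then the turn, a rotation vector about the tool's x, y, z in rad, then the closure in counts, from 0 (fully open) to 255 (shut). A call has exactly 10 rows; each row is the pose to reach, as a shift and turn from the pose commanded when the call began, along the tool's axes at that moment; what a row does not reach only later rows make up. A row lasts 1/8 s, in which the tool goes at most 62.5 mm and 10.7 degrees, less where a joint would pass 70% of its speed; a pose out of reach is approached as far as the arm can. A call with a gripper value outside its range is refused whole. The fingers move at their own pace and stop on an object; "grip_force" is the grip in N (left out, the last holds). Time passes only in rows, so rows that repeat a pose let the fingers close, or fill a call up. It gives the time, the measured TCP pose, the force and the opening at its end, in the units of the state.
- telemetry.get_state(): the state, without advancing time (a new reading comes with each control period).
- viewer.snapshot(name): name is "scene" or "top" or "wrist"; returns a dict with "img" (480x640x3 uint8, red, green, blue), "fx", "fy", "cx", "cy" (pixels), "dist_coeffs" ([k1, k2, p1, p2, k3] as OpenCV has them; the pictures are not rectified), "world_from_camera" (4x4, takes a point from camera to world coordinates); the wrist camera has in their place "mount" (4x4, takes a point from camera to tool coordinates, whose origin is the TCP and whose axes are the flange's). Camera axes: x right, y up, looking along -z (the intrinsics and any distortion apply to the point x, -y, -z); pixel columns grow to the right and rows downward; lengths in m; the calibration is good to about 2 mm. A picture is of the moment at which its call begins: read the wrist's pose just before it. There is no depth.
- job_done(): hands the job in, once; it reports no verdict.
The state is a dict: "time": time; "q": joint angles; "qd": joint speeds; "effort": joint torques, N m; "ee_pos": TCP position; "orientation": TCP orientation; "wrist_force": force on the tool from outside, world axes, zero at the start; "torque": the same for the moment, N m; "width": opening from 0.0 (shut) to 1.0 (fully open).
Only numpy, scipy, OpenCV 4.12 (cv2) and the standard library are available. Lean on these libraries where they do the work, as an engineer would, in place of code of your own. Each camera call takes 0.05 s, during which the arm holds its last target.

### The job

The hand pump for degassing casting resin is being put back together: seat the blue spacer sleeve over the piston rod into the pocket in the pump's head, then seat the brass guide disc over the rod on top of it, spigot down. Let go of each when it sits flat, then take the bare end of the rod and draw it straight up through the disc, without lifting disc or spacer or jamming the rod, until the orange piston stands between the two red rings on the clear barrel, and finish while still holding it there so the seals can be inspected. Leave everything else on the table where it is.

Things in the scene. Friction and masses are not known exactly. Their poses are not given: they have to be found in the camera images.
- pump: the pump, fixed to the table; origin under its centre on the bore's axis, z up. Grey foot 110 x 100 x 12 mm, clear upright barrel 42 mm outside, bore 34 mm from 16 to 106 mm above the table, aluminium head 58 mm across on top. The two red rings on the barrel leave 46 mm between them, from 38 to 84 mm above the table
- seat (a point): centre of the floor of the round pocket in the pump's head, 106 mm above the table, z up along the bore. The pocket is 42 mm wide and 8 mm deep, its mouth flared to 48 mm (rim 8 mm above this point); the barrel's bore opens in its floor
- piston: orange piston with its rod, one loose piece of 0.2 to 0.33 kg, 142 mm long; origin at the centre of the piston's underside, z up along the rod. Piston 33 mm across, 24 mm high, 0.5 mm play each side in the bore, standing on the bore's floor at the start. It runs freely if pulled straight and drops if let go; 66 mm up it would meet the spacer and lift it
- rod_end (a point): centre of the free upper end of the steel piston rod, 14 mm across, its last 5 mm tapered to 7 mm, pointing up; 52 mm above seat (158 mm above the table) at the start. Drawing it up 22 to 44 mm puts the piston between the red rings
- spacer_mid (a point): blue plastic spacer sleeve with a thin white line, 40 mm across, 20 mm high, bore 26 mm, chamfered foot; its centre, half-way up, z up; stands right way up on the table. Loose, 0.05 kg. Seated, it stands 12 mm proud of the head's rim, its centre 10 mm above seat, so hold it by its upper 11 mm or less; the rod reaches 32 mm above its top
- disc_mid (a point): brass guide disc, 44 mm across, 12 mm thick, on a spigot 21 mm wide and 4 mm long (down, on the table); bore 15.5 mm. Its centre: 10 mm above the spigot's end, 6 mm below the top face, z up. Loose, 0.12 kg; hold it by the rim. Seated, the spigot is in the spacer's bore and this point 26 mm above seat; the rod reaches 20 mm above the top face
- jar_a: small jar with a pale lid, 63 mm across, 90 mm high, standing behind on the right; bystander
- paint_tube_2: part-used paint tube, 136 x 38 x 29 mm, lying in front of the pump; bystander
Things that resemble listed ones, but are neither listed nor needed, are in the scene too. Leave any green, purple or turquoise look-alike of the piston alone.

How it is judged (in metres and radians):
On the way, in this order (a step that is already met when the one before it is completed fails the run):
1. the spacer sits flat in the head's pocket round the rod, let go, with the piston still down (z of spacer_mid in the frame of seat between 0.007 and 0.013 m and horizontal distance between spacer_mid and seat below 0.004 m and angle between spacer_mid's own z axis and vertical below 0.08 rad and z of rod_end in the frame of seat below 0.06 m and contact force between the fingers and spacer below 0.2 N), for 0.2 s.
2. the disc sits flat on the spacer round the rod, let go, with the piston still down (z of disc_mid in the frame of seat between 0.023 and 0.029 m and horizontal distance between disc_mid and seat below 0.005 m and angle between each of disc_mid, spacer_mid's own z axis and vertical below 0.08 rad and z of spacer_mid in the frame of seat between 0.007 and 0.013 m and horizontal distance between spacer_mid and seat below 0.004 m and z of rod_end in the frame of seat below 0.06 m and contact force between the fingers and disc below 0.2 N), for 0.2 s.
At the end, for the whole second after the job is handed in: Fingers hold the rod (over 1.5 N), still, upright within 0.06 rad, end within 6 mm of the axis, drawn up 20 to 46 mm; spacer and disc untouched, within 3 mm of seated height, level within 0.08 rad, within 4 mm (spacer) and 5 mm (disc) of the axis (z of rod_end in the frame of seat between 0.072 and 0.098 m and angle between rod_end's own z axis and vertical below 0.06 rad and horizontal distance between rod_end and seat below 0.006 m and linear speed of piston below 0.01 m/s and contact force between the fingers and piston above 1.5 N and contact force between the fingers and disc below 0.5 N and contact force between the fingers and spacer below 0.5 N and z of spacer_mid in the frame of seat between 0.007 and 0.013 m and horizontal distance between spacer_mid and seat below 0.004 m and angle between each of spacer_mid, disc_mid's own z axis and vertical below 0.08 rad and z of disc_mid in the frame of seat between 0.023 and 0.029 m and horizontal distance between disc_mid and seat below 0.005 m); the arm keeps its last pose, push and grip.
It fails at once if the rod stands drawn up by over 14 mm while the spacer or the disc is lifted off its seat (z of rod_end in the frame of seat above 0.066 m and (z of disc_mid in the frame of seat above 0.031 m or z of spacer_mid in the frame of seat above 0.015 m)).
It fails at once if the rod, while drawn, jams against the disc with more than 30 N (z of rod_end in the frame of seat above 0.06 m and contact force between piston and disc above 30 N).
It fails at once if a bystander (small jar, paint tube) is moved more than 30 mm (distance of any of jar_a, paint_tube_2 from where it was at the start of the episode above 0.03 m).
It also fails if it takes over 67 s, if anything falls off the work surface, if the arm or the gripper's body presses on something with over 40 N, if the wrist force passes 120 N, or if a joint passes its speed limit or range.

## Working session

There is one attempt and no reset: what is moved stays moved. The work goes in short steps, Python scripts to look and compute and a tool call to move; the robot and the scene stay as the last step left them, time stands still between calls to the robot, and variables do not carry over. Pictures are saved under pics/ and viewed, and the job is handed in when it is done.

Besides the shell and the picture viewer there is one more tool, called after "Request:" in YAML: its name, and indented under it one key for each argument. jog_arm: Moves the arm, as the interface text tells. Its arguments: {"type":"object","properties":{"increments":{"type":"array"},"grip_force":{"type":"number"}},"required":["increments"]}

```bash
mkdir -p pics; ls
cat > h.py <<'E'
import numpy as np, cv2
from bench import telemetry, viewer, job_done, r
def snap(name,fn):
    st=telemetry.get_state()
    s=viewer.snapshot(name)
    cv2.imwrite('pics/'+fn,s['img'][:,:,::-1])
    return st,s
def K(s): return np.array([[s['fx'],0,s['cx']],[0,s['fy'],s['cy']],[0,0,1.]]),np.array(s['dist_coeffs'],float)
def wfc(s,st=None):
    if 'world_from_camera' in s: return np.array(s['world_from_camera'])
    T=np.eye(4);T[:3,:3]=np.array(st['orientation']);T[:3,3]=st['ee_pos']
    return T@np.array(s['mount'])
def ray(s,uv,st=None):
    k,d=K(s);p=cv2.undistortPoints(np.array(uv,float).reshape(-1,1,2),k,d).reshape(-1,2)
    T=wfc(s,st);D=np.c_[p[:,0],-p[:,1],-np.ones(len(p))]@T[:3,:3].T
    return T[:3,3],D
def onz(s,uv,z,st=None):
    o,D=ray(s,uv,st);return o+D*((z-o[2])/D[:,2])[:,None]
def proj(s,P,st=None):
    k,d=K(s);T=np.linalg.inv(wfc(s,st));c=np.atleast_2d(P)@T[:3,:3].T+T[:3,3]
    c=c*[1,-1,-1];return cv2.projectPoints(c,np.zeros(3),np.zeros(3),k,d)[0].reshape(-1,2)
E
python3 - <<'E'
from h import *
for n in ['scene','top','wrist']:
    st,s=snap(n,n+'0.png'); print(n,s['fx'],s['dist_coeffs'],np.round(wfc(s,st),3).tolist())
print(st); print(r.tcp_to_tips)
E
```

```text
pics
scene 573.2449245873833 [-0.05598731  0.          0.          0.          0.        ] [[-0.709, 0.366, -0.603, -0.086], [-0.705, -0.347, 0.619, 0.699], [0.017, 0.864, 0.504, 0.684], [0.0, 0.0, 0.0, 1.0]]
top 494.05363757774336 [-0.11897416  0.          0.          0.          0.        ] [[-0.029, 0.989, -0.147, 0.409], [-1.0, -0.027, 0.016, 0.023], [0.012, 0.148, 0.989, 1.238], [0.0, 0.0, 0.0, 1.0]]
wrist 369.92943664700783 [0.02520406 0.         0.         0.         0.        ] [[0.324, 0.911, 0.257, 0.243], [-0.946, 0.312, 0.087, -0.498], [-0.001, -0.271, 0.962, 0.374], [0.0, 0.0, 0.0, 1.0]]
{'time': 0.1, 'q': array([-7.11045975e+01,  5.00730668e+00,  1.00397142e+01,  9.50987832e+01,
        7.04918646e-04,  8.99998093e+01]), 'qd': array([ 0.0986038 , -0.01440956,  0.06479729,  0.02496094,  0.04521318,
       -0.06897601]), 'effort': array([ 5.80669821e-04, -5.21557224e+01,  4.65655267e+01,  1.59022881e-02,
        3.79869687e-05,  1.61023110e-06]), 'ee_pos': array([ 0.17805765, -0.52018974,  0.24466656]), 'orientation': array([[ 9.46110274e-01,  3.23844434e-01, -3.63522108e-04],
       [ 3.23844638e-01, -9.46109635e-01,  1.10003054e-03],
       [ 1.23069989e-05, -1.15847488e-03, -9.99999329e-01]]), 'wrist_force': array([-0.02706351,  0.40610837,  0.35640218]), 'torque': array([0.02035323, 0.05163825, 0.01861285]), 'width': 1.0009069164374778}
0.014
```

View pics/scene0.png

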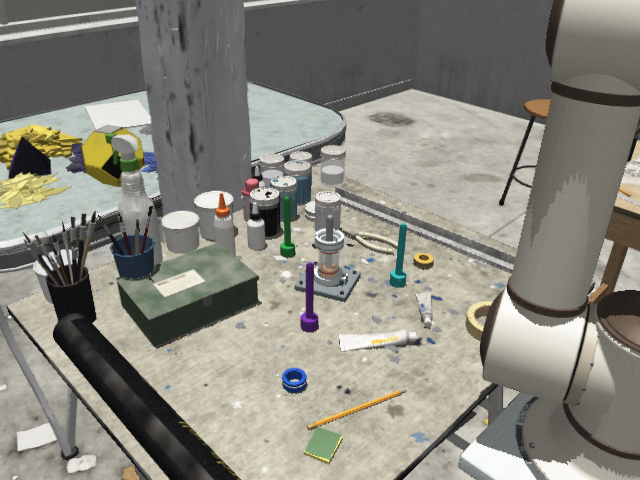

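View pics/top0.png

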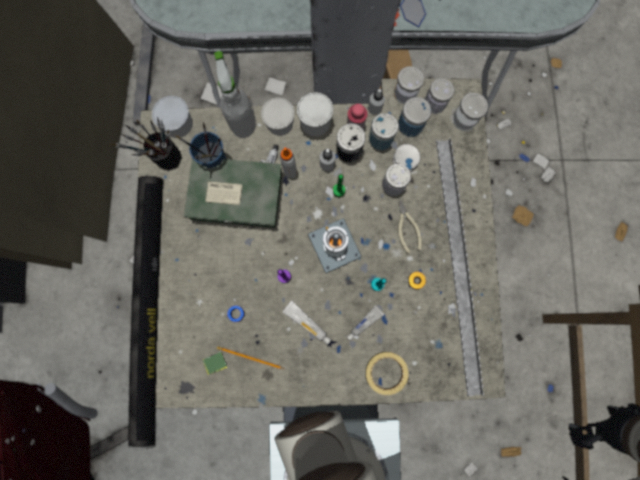

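View pics/wrist0.png

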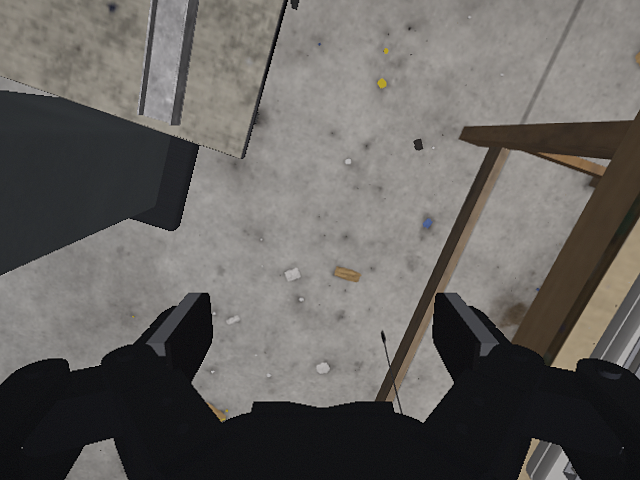

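The scene view shows the blue sleeve at (294,380), the brass disc at (424,260) and the pump at (328,250). In the top view they are at (236,314), (417,281) and (335,242). Three coloured look-alikes stand round the pump.

```bash
cat > m1.py <<'E'
from h import *
def mask(img,lo,hi,roi):
    hsv=cv2.cvtColor(img,cv2.COLOR_RGB2HSV);m=cv2.inRange(hsv,lo,hi)
    z=np.zeros_like(m);x0,y0,x1,y1=roi;z[y0:y1,x0:x1]=m[y0:y1,x0:x1];return z
def cen(m):
    n,l,s,c=cv2.connectedComponentsWithStats(cv2.morphologyEx(m,cv2.MORPH_CLOSE,np.ones((3,3))))
    i=1+np.argmax(s[1:,4]);h=cv2.convexHull(np.argwhere(l==i)[:,::-1].astype(np.float32))
    M=cv2.moments(h);return np.array([M['m10']/M['m00'],M['m01']/M['m00']]),s[i]
E
python3 - <<'E'
from m1 import *
s=viewer.snapshot('top');im=s['img']
for nm,lo,hi,roi,z in [('spacer',(100,120,60),(130,255,255),(215,295,260,335),.015),('disc',(12,100,100),(35,255,255),(400,265,435,300),.012),
  ('purple',(130,60,40),(160,255,255),(265,255,300,300),.01),('turq',(80,100,40),(98,255,255),(360,265,400,300),.01),('green',(50,100,30),(75,255,255),(325,165,355,205),.01)]:
    c,st=cen(mask(im,lo,hi,roi));print(nm,c,st,onz(s,c,z)[0].round(4))
s2=viewer.snapshot('scene')
for nm,lo,hi,roi,z in [('spacer',(100,120,60),(130,255,255),(275,360,315,400),.010),('disc',(12,100,100),(35,255,255),(405,245,440,275),.010)]:
    c,st=cen(mask(s2['img'],lo,hi,roi));print(nm,c,st,onz(s2,c,z)[0].round(4))
c=s['img'][215:275,300:370];cv2.imwrite('pics/p1.png',cv2.resize(c,None,fx=9,fy=9,interpolation=2)[:,:,::-1])
c=s2['img'][195:305,280:380];cv2.imwrite('pics/p2.png',cv2.resize(c,None,fx=5.4,fy=5.4,interpolation=2)[:,:,::-1])
for p in [(335,230)]: print(onz(s,p,.114),onz(s2,(329,240),.114),onz(s2,(331,217),.158))
E
```

```text
spacer [235.35068493 313.3652968 ] [228 306  16  16 118] [0.4196 0.2349 0.015 ]
disc [416.62378976 279.98063624] [408 271  18  19 235] [ 0.4896 -0.2167  0.012 ]
purple [283.47349823 275.43816254] [277 269  14  14 154] [0.5106 0.115  0.01  ]
turq [377.54121864 283.40860215] [371 278  15  13 154] [ 0.4842 -0.1186  0.01  ]
green [338.91468254 186.70138889] [333 175  12  22 156] [ 0.7341 -0.0304  0.01  ]
spacer [293.78311966 379.85897436] [282 368  24  25 461] [0.4186 0.2366 0.01  ]
disc [423.35443038 257.92405063] [414 253  20  11 174] [ 0.4921 -0.2197  0.01  ]
[[ 0.60380709 -0.01340965  0.114     ]] [[0.56907392 0.00256049 0.114     ]] [[ 0.57593649 -0.00849425  0.158     ]]
```

View pics/p1.png

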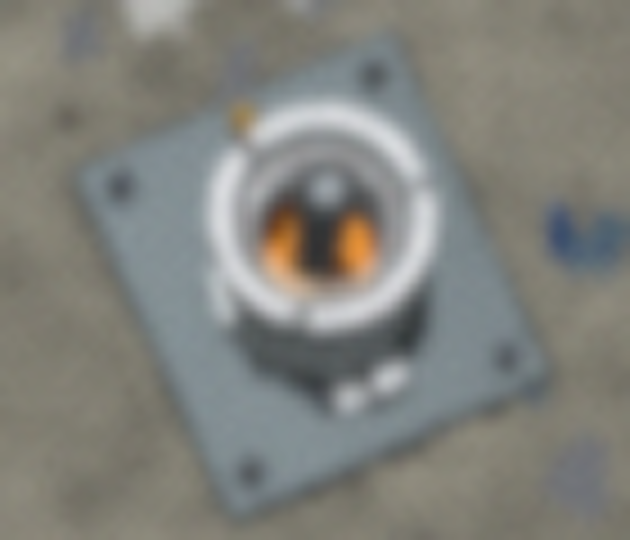

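View pics/p2.png

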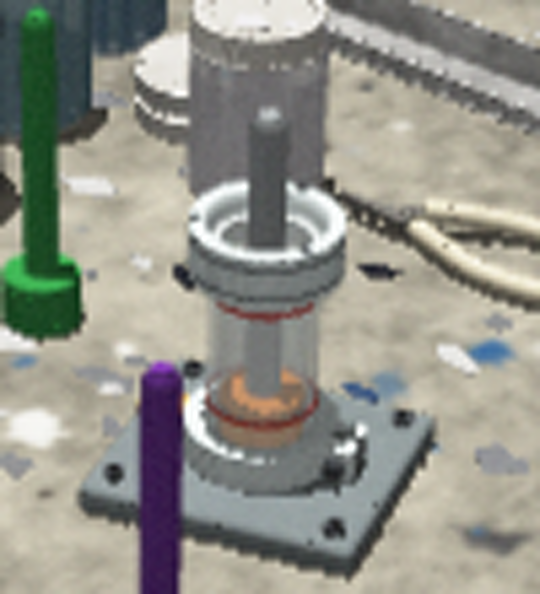

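Run:
```python
from h import *
s=viewer.snapshot('top');s2=viewer.snapshot('scene')
print(onz(s,[(336,238.9)],.114),onz(s,[(336.1,235.9)],.158),onz(s2,[(329.4,237.5)],.114),onz(s2,[(330,216.5)],.158))
# rim fit in scene: 
st=telemetry.get_state();print(st['time'],np.array(st['orientation']).round(3).tolist())
```

```text
[[ 0.58295274 -0.01506509  0.114     ]] [[ 0.58285678 -0.01399659  0.158     ]] [[ 0.57517941 -0.00486705  0.114     ]] [[ 0.5786595  -0.00854466  0.158     ]]
0.35 [[0.946, 0.324, -0.0], [0.324, -0.946, 0.0], [0.0, -0.0, -1.0]]
```

Request:
jog_arm:
  increments: [8, -10, 0, 0, 0, -0.12, 0, 14, -19, 1, 0, 0, -0.25, 0, 19, -25, 2, 0, 0, -0.4, 0, 24, -32, 3, 0, 0, -0.55, 0, 28, -38, 3.5, 0, 0, -0.7, 0, 33, -44, 4, 0, 0, -0.85, 0, 38, -51, 4.5, 0, 0, -1.0, 0, 43, -57, 4.5, 0, 0, -1.15, 0, 47.3, -63.6, 4.5, 0, 0, -1.241, 0, 47.3, -63.6, 4.5, 0, 0, -1.241, 0]

```text
time: 1.6
ee_pos: [0.3693, 0.0754, 0.2071]
orientation: [[-0.002, 1.0, 0.001], [1.0, 0.002, 0.0], [0.0, 0.001, -1.0]]
wrist_force: [0.5, -0.9, -0.1]
width: 1.001
```

Request:
jog_arm:
  increments: [5, 1.5, 0.5, 0, 0, 0, 0, 10, 3, 0.5, 0, 0, 0, 0, 14, 4.5, 0.7, 0, 0, 0, 0, 15, 5, 0.7, 0, 0, 0, 0, 15, 5, 0.7, 0, 0, 0, 0, 15, 5, 0.7, 0, 0, 0, 0, 15, 5, 0.7, 0, 0, 0, 0, 15, 5, 0.7, 0, 0, 0, 0, 15, 5, 0.7, 0, 0, 0, 0, 15, 5, 0.7, 0, 0, 0, 0]

```text
time: 2.85
ee_pos: [0.4191, 0.223, 0.1999]
orientation: [[0.0, 1.0, 0.0], [1.0, -0.0, -0.0], [-0.0, 0.0, -1.0]]
wrist_force: [0.2, 0.2, -0.8]
width: 1.003
```

Run:
```python
from m1 import *
st,s=snap('wrist','w1.png')
print(st['ee_pos'],st['q'].round(1),np.array(s['mount']).round(3).tolist())
m=mask(s['img'],(100,120,60),(130,255,255),(100,50,540,420))
c,b=cen(m);print(c,b,onz(s,c,.01,st),proj(s,st['ee_pos'],st))
```

```text
[0.41911526 0.22303264 0.19987285] [ 28.   -6.   -5.9  90.1  -0.  118. ] [[-0.0, 0.963, 0.27, 0.069], [1.0, -0.0, 0.002, 0.0], [0.002, 0.27, -0.963, -0.129], [0.0, 0.0, 0.0, 1.0]]
[323.13768792 197.84489373] [ 301  176   46   45 1078] [[0.41945893 0.23503696 0.01      ]] [[322.71669405 315.39623984]]
```

View pics/w1.png

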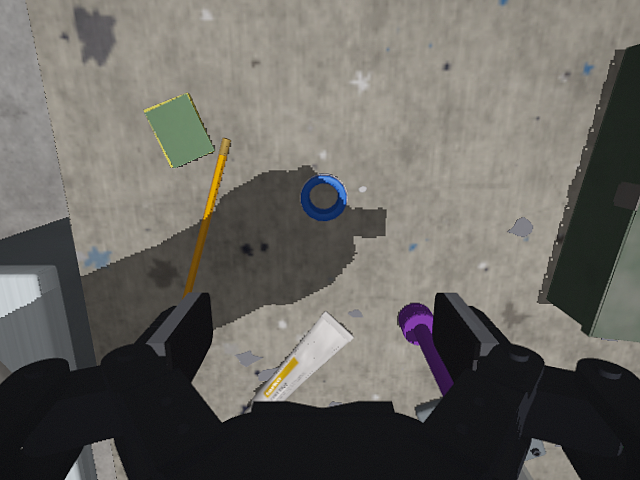

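Request:
jog_arm:
  increments: [0.6, 0, 4, 0, 0, 0, 0, 1.2, 0, 8, 0, 0, 0, 0, 1.2, 0, 12, 0, 0, 0, 0, 1.2, 0, 15, 0, 0, 0, 0, 1.2, 0, 17, 0, 0, 0, 0, 1.2, 0, 17.6, 0, 0, 0, 0, 1.2, 0, 17.6, 0, 0, 0, 0, 1.2, 0, 17.6, 0, 0, 0, 60, 1.2, 0, 17.6, 0, 0, 0, 90, 1.2, 0, 17.6, 0, 0, 0, 90]
  grip_force: 30

```text
time: 4.15
ee_pos: [0.4193, 0.2353, 0.0243]
orientation: [[-0.0, 1.0, 0.001], [1.0, 0.0, 0.0], [0.0, 0.001, -1.0]]
wrist_force: [-0.3, 0.1, -0.0]
width: 0.647
```

Run:
```python
from m1 import *
st,s=snap('wrist','w2.png')
print(st['ee_pos'],st['wrist_force'],st['width'])
```

```text
[0.41934489 0.23529475 0.02428158] [-0.28032893  0.10328536 -0.02627147] 0.6466968772460838
```

View pics/w2.png

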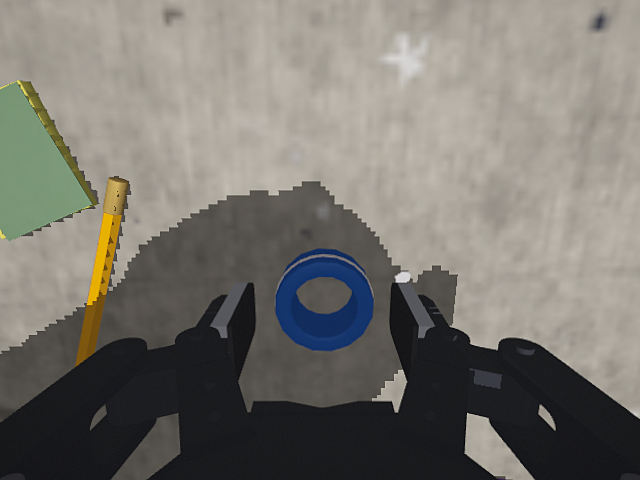

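Request:
jog_arm:
  increments: [0, 0, 0, 0, 0, 0, 160, 0, 0, 0, 0, 0, 0, 160, 0, 0, 0, 0, 0, 0, 160, 0, 0, 0, 0, 0, 0, 160, 0, 0, 0, 0, 0, 0, 160, 0, 0, 0, 0, 0, 0, 160, 0, 0, -1, 0, 0, 0, 160, 0, 0, -3, 0, 0, 0, 160, 0, 0, -5, 0, 0, 0, 160, 0, 0, -5, 0, 0, 0, 160]

```text
time: 5.45
ee_pos: [0.42, 0.2357, 0.0754]
orientation: [[-0.0, 1.0, 0.003], [1.0, 0.0, 0.001], [0.001, 0.003, -1.0]]
wrist_force: [-0.2, -0.7, -2.0]
width: 0.453
```

Run:
```python
from m1 import *
st,s=snap('wrist','w3.png')
print(st['ee_pos'],st['wrist_force'],st['width'])
m=mask(s['img'],(100,120,60),(130,255,255),(200,200,440,420))
c,b=cen(m);print(c,b)
```

```text
[0.4200443  0.23565029 0.07542734] [-0.19785105 -0.74255218 -1.96486509] 0.45275829391224204
[322.21571131 299.6326865 ] [ 274  248   98  103 6080]
```

View pics/w3.png

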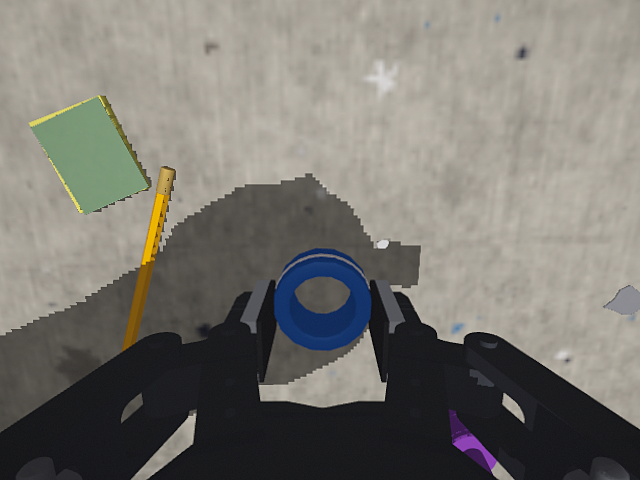

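Run:
```python
from m1 import *
st,s=snap('wrist','w3b.png')
m=mask(s['img'],(100,120,60),(130,255,255),(200,200,440,420))
ys,xs=np.nonzero(m);zt=st['ee_pos'][2]-.0043
print(ys.max(),ys.min())
R=np.array(st['orientation'])
def tool(uv,dz): return (onz(s,uv,st['ee_pos'][2]-dz,st)-st['ee_pos'])@R
print('far edge',tool([(322,ys.max()+.5)],.0043)*1000, 'near bottom edge',tool([(322,ys.min()-.5)],.0243)*1000)
# inner bore near/far edge at top
col=m[:,322];h=np.nonzero(col==0)[0];h=h[(h>260)&(h<345)];print(h.min(),h.max(),tool([(322,h.min()),(322,h.max())],.0043)*1000)
print(tool([(s['cx'],300)],.0143)*1000)
```

```text
350 248
far edge [[-18.16310343  -0.29088961   4.28875586]] near bottom edge [[19.69025656 -0.31958675 24.31145378]]
277 313 [[14.12371389 -0.28014792  4.30814284]
 [-1.24087736 -0.28527583  4.29891698]]
[[-0.42878103 -0.23550308 14.299473  ]]
```

Request:
jog_arm:
  increments: [0, 0, -5, 0, 0, 0, 160, -1, 1, -10, 0, 0, 0, 160, -4, 3, -14, 0, 0, 0, 160, -9, 6, -14.5, 0, 0, 0, 160, -14, 9, -14.5, 0, 0, 0, 160, -19, 12, -14.5, 0, 0, 0, 160, -24, 14, -14.5, 0, 0, 0, 160, -29, 15.5, -14.5, 0, 0, 0, 160, -31.1, 16, -14.5, 0, 0, 0, 160, -31.1, 16, -14.5, 0, 0, 0, 160]

```text
time: 6.8
ee_pos: [0.579, -0.0769, 0.2176]
orientation: [[0.002, 1.0, -0.002], [1.0, -0.002, 0.0], [0.0, -0.002, -1.0]]
wrist_force: [-0.3, 0.8, -0.6]
width: 0.447
```

Run:
```python
from m1 import *
st,s=snap('wrist','w4.png')
print(st['ee_pos'],st['wrist_force'],st['width'],np.array(st['orientation']).round(4).tolist())
print(proj(s,[[.58,-.012,.114],[.58,-.012,.158]],st))
```

```text
[ 0.57898267 -0.07686346  0.21764151] [-0.31699576  0.83345887 -0.62165274] 0.44676780263826704 [[0.002, 1.0, -0.0018], [1.0, -0.002, 0.0003], [0.0003, -0.0018, -1.0]]
[[324.53799708 136.84868811]
 [324.78222454 138.43532267]]
```

View pics/w4.png

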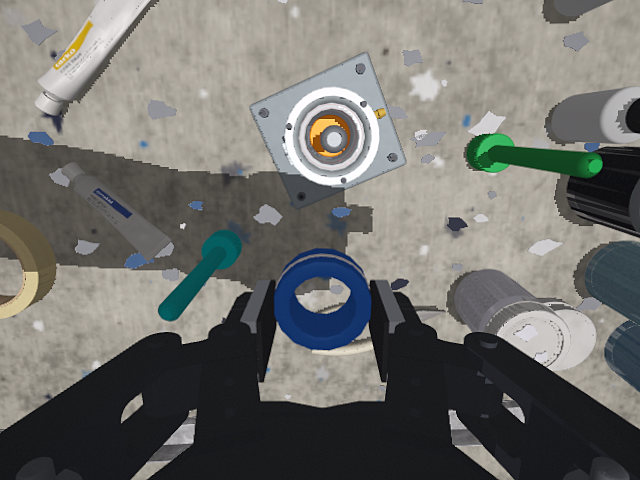

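Run:
```python
from m1 import *
st,s=snap('wrist','w5.png');im=s['img']
c=im[50:220,240:420];cv2.imwrite('pics/w5c.png',cv2.resize(c,None,fx=4,fy=3.5,interpolation=2)[:,:,::-1])
hsv=cv2.cvtColor(im,cv2.COLOR_RGB2HSV)
m=cv2.inRange(hsv,(0,0,215),(180,40,255));m[:, :275]=0;m[:,395:]=0;m[:80]=0;m[195:]=0
n,l,ss,cc=cv2.connectedComponentsWithStats(cv2.morphologyEx(m,cv2.MORPH_CLOSE,np.ones((7,7))))
i=1+np.argmax(ss[1:,4]);print(ss[i],cc[i])
h=cv2.convexHull(np.argwhere(l==i)[:,::-1].astype(np.float32));e=cv2.fitEllipse(h);print(e,onz(s,[e[0]],.114,st))
p=onz(s,h.reshape(-1,2),.114,st)[:,:2]
A=np.c_[2*p,np.ones(len(p))];x=np.linalg.lstsq(A,(p**2).sum(1),rcond=None)[0];print('circle',x[:2],np.sqrt(x[2]+x[:2]@x[:2]))
print('t',telemetry.get_state()['time'],st['ee_pos'])
```

```text
[ 283   89   96   98 4039] [330.47462243 137.62515474]
((331.5115966796875, 137.72604370117188), (95.05557250976562, 97.3975830078125), 27.903356552124023) [[ 0.58409895 -0.01145527  0.114     ]]
circle [ 0.58404898 -0.01250735] 0.028767904362907076
t 6.9 [ 0.5788652  -0.07580894  0.2180079 ]
```

View pics/w5c.png

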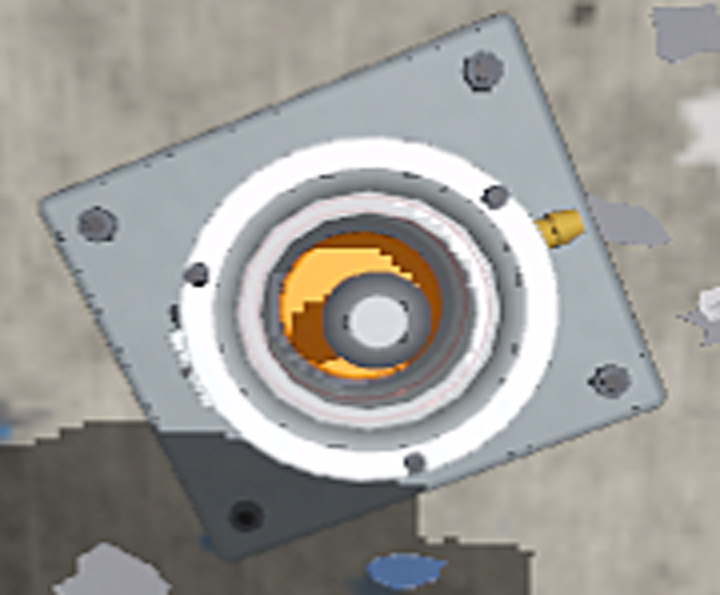

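Run:
```python
from m1 import *
st,s=snap('wrist','w5.png')
E=np.array
print(st['ee_pos'])
print('rim',onz(s,[(332.5,138.3),(332.5,89.1),(332.5,187.4)],.114,st)[:,:2]);print('rod',onz(s,[(334.7,141.5)],.158,st))
```

```text
[ 0.57883728 -0.07513921  0.21831318]
rim [[ 0.58465959 -0.01112582]
 [ 0.5844366   0.01680553]
 [ 0.58489354 -0.04114551]]
rod [[ 0.58468912 -0.01174918  0.158     ]]
```

Request:
jog_arm:
  increments: [2, 0.2, 0.3, 0, 0, 0, 160, 4, 0.4, 1, 0, 0, 0, 160, 6, 0.55, 1.8, 0, 0, 0, 160, 6.15, 0.58, 1.8, 0, 0, 0, 160, 6.15, 0.58, 1.8, 0, 0, 0, 160, 6.15, 0.58, 1.8, 0, 0, 0, 160, 6.15, 0.58, 1.8, 0, 0, 0, 160, 6.15, 0.58, 1.8, 0, 0, 0, 160, 6.15, 0.58, 1.8, 0, 0, 0, 160, 6.15, 0.58, 1.8, 0, 0, 0, 160]

```text
time: 8.2
ee_pos: [0.5849, -0.0144, 0.2008]
orientation: [[0.0, 1.0, 0.0], [1.0, -0.0, 0.0], [0.0, 0.0, -1.0]]
wrist_force: [-0.1, 0.4, -0.0]
width: 0.448
```

Run:
```python
from m1 import *
st,s=snap('wrist','w6.png')
print(st['ee_pos'],st['wrist_force'],st['width'],np.array(st['orientation']).round(4).tolist())
```

```text
[ 0.58492612 -0.01440014  0.20084688] [-0.08747397  0.38437325 -0.01907704] 0.44762970841941907 [[0.0001, 1.0, 0.0], [1.0, -0.0001, 0.0], [0.0, 0.0, -1.0]]
```

View pics/w6.png

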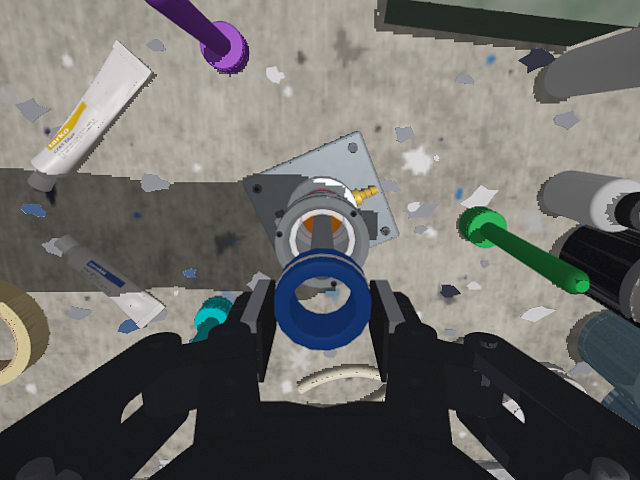

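Request:
jog_arm:
  increments: [0.1, 0, 1, 0, 0, 0, 160, 0.1, -0.02, 2, 0, 0, 0, 160, 0.1, -0.02, 3, 0, 0, 0, 160, 0.1, -0.02, 4, 0, 0, 0, 160, 0.1, -0.02, 4.8, 0, 0, 0, 160, 0.1, -0.02, 5.3, 0, 0, 0, 160, 0.1, -0.02, 5.3, 0, 0, 0, 160, 0.1, -0.02, 5.3, 0, 0, 0, 160, 0.1, -0.02, 5.3, 0, 0, 0, 160, 0.1, -0.02, 5.3, 0, 0, 0, 160]

```text
time: 9.5
ee_pos: [0.5848, -0.0134, 0.148]
orientation: [[0.0, 1.0, 0.0], [1.0, -0.0, 0.0], [0.0, 0.0, -1.0]]
wrist_force: [-0.0, 0.7, -0.1]
width: 0.457
```

Run:
```python
from m1 import *
st,s=snap('wrist','w7.png')
print(st['ee_pos'],st['wrist_force'],st['width'])
c=s['img'][170:400,180:460];cv2.imwrite('pics/w7c.png',cv2.resize(c,None,fx=2.5,fy=2.5,interpolation=2)[:,:,::-1])
s2=viewer.snapshot('scene')
c=s2['img'][185:285,280:380];cv2.imwrite('pics/s7c.png',cv2.resize(c,None,fx=5,fy=5,interpolation=2)[:,:,::-1])
```

```text
[ 0.58480256 -0.01335963  0.14804932] [-0.03965817  0.72108546 -0.09465903] 0.45678632755117016
```

View pics/w7c.png

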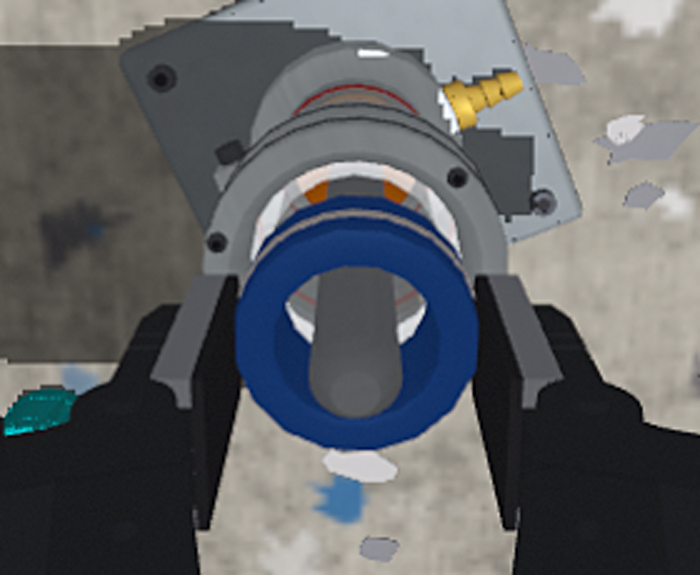

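View pics/s7c.png

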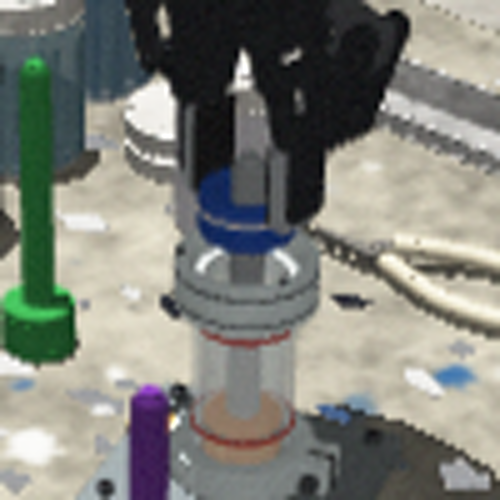

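Request:
jog_arm:
  increments: [0, 0, 0.3, 0, 0, 0, 160, 0, 0, 0.6, 0, 0, 0, 160, 0, 0, 0.9, 0, 0, 0, 160, 0, 0, 1.1, 0, 0, 0, 160, 0, 0, 1.3, 0, 0, 0, 160, 0, 0, 1.45, 0, 0, 0, 160, 0, 0, 1.55, 0, 0, 0, 160, 0, 0, 1.65, 0, 0, 0, 160, 0, 0, 1.7, 0, 0, 0, 160, 0, 0, 1.7, 0, 0, 0, 160]

```text
time: 10.85
ee_pos: [0.5847, -0.0133, 0.1308]
orientation: [[-0.0, 1.0, -0.0], [1.0, 0.0, -0.0], [-0.0, -0.0, -1.0]]
wrist_force: [0.4, 0.8, -1.5]
width: 0.453
```

Run:
```python
from m1 import *
st,s=snap('wrist','w8.png')
print(st['ee_pos'],st['wrist_force'],st['torque'],st['width'])
c=s['img'][170:400,180:460];cv2.imwrite('pics/w8c.png',cv2.resize(c,None,fx=2.5,fy=2.5,interpolation=2)[:,:,::-1])
s2=viewer.snapshot('scene')
c=s2['img'][185:285,280:380];cv2.imwrite('pics/s8c.png',cv2.resize(c,None,fx=5,fy=5,interpolation=2)[:,:,::-1])
```

```text
[ 0.58469303 -0.01334957  0.13081576] [ 0.41554833  0.77770161 -1.45520451] [-0.02218723 -0.02555117  0.01185297] 0.4525491648601167
```

View pics/w8c.png

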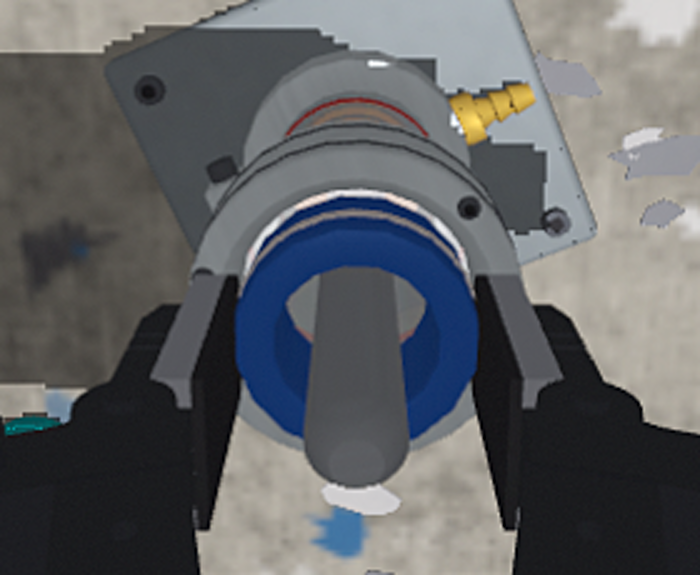

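View pics/s8c.png

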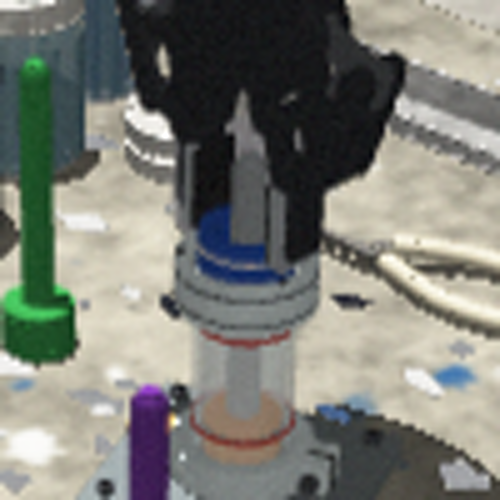

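Request:
jog_arm:
  increments: [0, 0, 0.05, 0, 0, 0, 160, 0, 0, 0.1, 0, 0, 0, 160, 0, 0, 0.1, 0, 0, 0, 160, 0, 0, 0.1, 0, 0, 0, 130, 0, 0, 0.1, 0, 0, 0, 110, 0, 0, 0.1, 0, 0, 0, 90, 0, 0, 0.1, 0, 0, 0, 70, 0, 0, 0.1, 0, 0, 0, 60, 0, 0, 0.1, 0, 0, 0, 60, 0, 0, 0.1, 0, 0, 0, 60]

```text
time: 12.2
ee_pos: [0.5847, -0.0134, 0.1299]
orientation: [[-0.0, 1.0, 0.0], [1.0, 0.0, 0.0], [0.0, 0.0, -1.0]]
wrist_force: [-0.1, 0.3, 0.3]
width: 0.765
```

Run:
```python
from m1 import *
st,s=snap('wrist','w9.png')
print(st['ee_pos'],st['wrist_force'],st['torque'],st['width'])
c=s['img'][170:400,180:460];cv2.imwrite('pics/w9c.png',cv2.resize(c,None,fx=2.5,fy=2.5,interpolation=2)[:,:,::-1])
s2=viewer.snapshot('scene')
c=s2['img'][185:285,280:380];cv2.imwrite('pics/s9c.png',cv2.resize(c,None,fx=5,fy=5,interpolation=2)[:,:,::-1])
```

```text
[ 0.58473043 -0.01335333  0.12985371] [-0.10430733  0.33738152  0.28464142] [0.03439705 0.01280204 0.01483829] 0.7654456328218631
```

View pics/w9c.png

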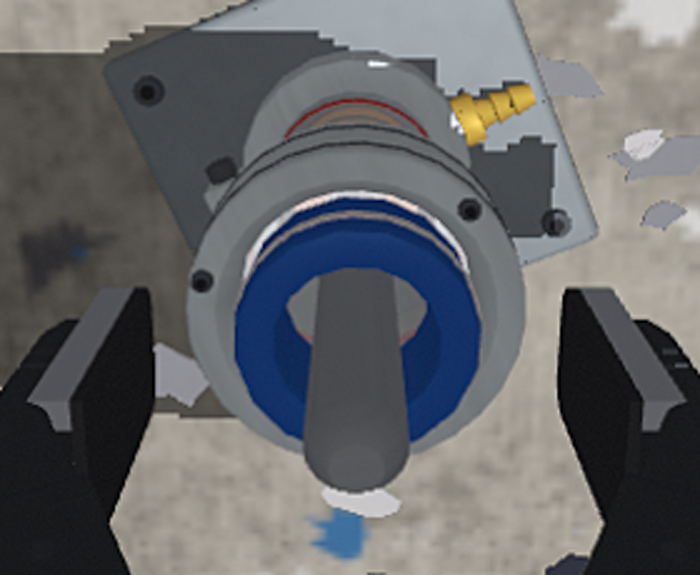

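View pics/s9c.png

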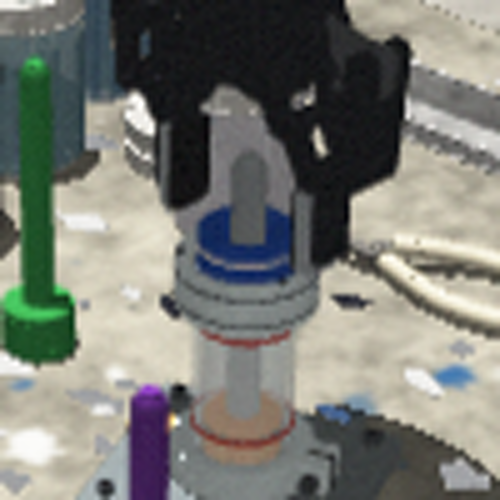

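Request:
jog_arm:
  increments: [0, 0, -3, 0, 0, 0, 40, 0, 0, -7, 0, 0, 0, 20, -2, -1, -8, 0, 0, 0, 0, -6, -3, -8, 0, 0, 0, 0, -11, -5, -8, 0, 0, 0, 0, -16, -7.5, -8, 0, 0, 0, 0, -20, -9.2, -7.5, 0, 0, 0, 0, -21, -9.4, -7, 0, 0, 0, 0, -21, -9.4, -7, 0, 0, 0, 0, -21, -9.4, -7, 0, 0, 0, 0]

```text
time: 13.55
ee_pos: [0.491, -0.2225, 0.1997]
orientation: [[-0.001, 1.0, -0.0], [1.0, 0.001, 0.0], [0.0, -0.0, -1.0]]
wrist_force: [0.5, 0.2, -0.1]
width: 1.001
```

Run:
```python
from m1 import *
st,s=snap('wrist','w10.png')
print(st['ee_pos'],st['q'].round(1),st['width'])
m=mask(s['img'],(15,100,100),(35,255,255),(200,100,440,300))
c,b=cen(m);print(c,b,onz(s,c,.013,st))
s2=viewer.snapshot('scene')
c=s2['img'][185:285,280:380];cv2.imwrite('pics/s10c.png',cv2.resize(c,None,fx=5,fy=5,interpolation=2)[:,:,::-1])
```

```text
[ 0.49102365 -0.22254172  0.1997497 ] [-24.4   2.8   2.7  89.9   0.   65.6] 1.0005678122166757
[322.29855072 204.49094203] [ 298  181   50   48 1392] [[ 0.49059358 -0.21574165  0.013     ]]
```

View pics/w10.png

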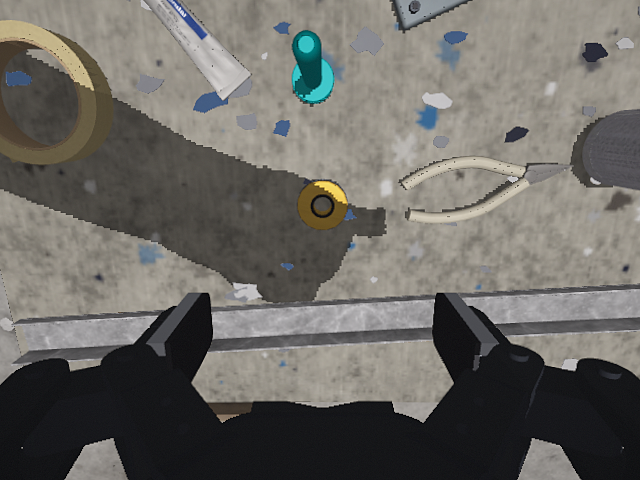

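View pics/s10c.png

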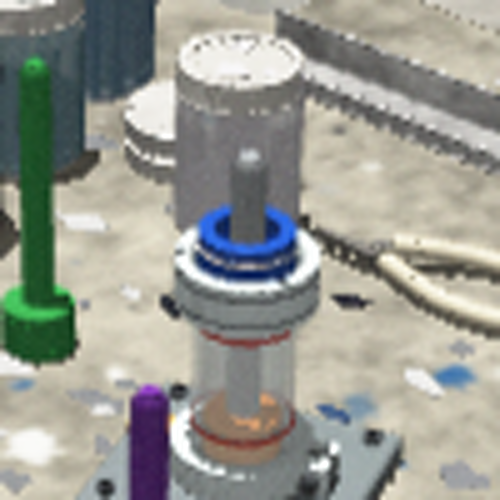

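Request:
jog_arm:
  increments: [0.3, 0, 4, 0, 0, 0, 40, 0.65, 0, 8, 0, 0, 0, 50, 0.65, 0, 12, 0, 0, 0, 60, 0.65, 0, 15, 0, 0, 0, 60, 0.65, 0, 17, 0, 0, 0, 60, 0.65, 0, 18.05, 0, 0, 0, 60, 0.65, 0, 18.05, 0, 0, 0, 60, 0.65, 0, 18.05, 0, 0, 0, 60, 0.65, 0, 18.05, 0, 0, 0, 80, 0.65, 0, 18.05, 0, 0, 0, 80]

```text
time: 14.9
ee_pos: [0.491, -0.217, 0.0199]
orientation: [[0.0, 1.0, 0.001], [1.0, -0.0, -0.0], [-0.0, 0.001, -1.0]]
wrist_force: [0.0, -0.0, 0.6]
width: 0.686
```

Run:
```python
from m1 import *
st,s=snap('wrist','w11.png')
print(st['ee_pos'],st['wrist_force'],st['width'])
m=mask(s['img'],(12,100,60),(35,255,255),(230,200,420,400))
ys,xs=np.nonzero(m);print(ys.min(),ys.max(),xs.min(),xs.max())
R=np.array(st['orientation'])
tool=lambda uv,z:(onz(s,uv,z,st)-st['ee_pos'])@R*1000
xm=(xs.min()+xs.max())/2
print('far',tool([(xm,ys.max()+.5)],.016),'near',tool([(xm,ys.min()-.5)],.004))
```

```text
[ 0.49097278 -0.21699248  0.01986231] [ 0.00507875 -0.01828267  0.63617336] 0.685889039743149
251 355 268 376
far [[-20.21317161  -0.29078924   3.86843301]] near [[21.10441953 -0.30179584 15.85546477]]
```

View pics/w11.png

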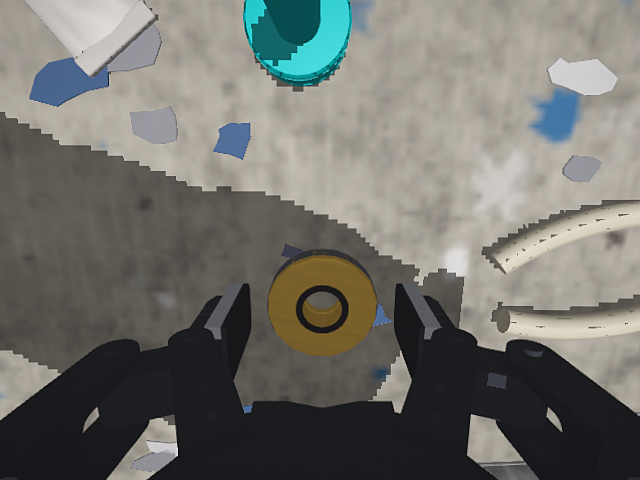

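Request:
jog_arm:
  increments: [0.05, 0, 0.05, 0, 0, 0, 80, 0.05, 0, 0.05, 0, 0, 0, 150, 0.05, 0, 0.05, 0, 0, 0, 150, 0.05, 0, 0.05, 0, 0, 0, 150, 0.05, 0, 0.05, 0, 0, 0, 150, 0.05, 0, 0.05, 0, 0, 0, 150, 0.05, 0, 0.05, 0, 0, 0, 150, 0.05, 0, -1, 0, 0, 0, 150, 0.05, 0, -4, 0, 0, 0, 150, 0.05, 0, -8, 0, 0, 0, 150]
  grip_force: 35

```text
time: 16.2
ee_pos: [0.4901, -0.2161, 0.0996]
orientation: [[0.0, 1.0, -0.002], [1.0, -0.0, 0.001], [0.001, -0.002, -1.0]]
wrist_force: [0.4, 1.0, -0.7]
width: 0.488
```

```bash
cat > disc.py <<'E'
from m1 import *
import sys
st,s=snap('wrist',sys.argv[1])
print(st['ee_pos'],st['wrist_force'],st['width'],np.array(st['orientation']).round(4).tolist())
m=mask(s['img'],(12,100,60),(35,255,255),(230,200,420,400))
ys,xs=np.nonzero(m);print(ys.min(),ys.max(),xs.min(),xs.max())
R=np.array(st['orientation'])
tool=lambda uv,dz:(onz(s,uv,st['ee_pos'][2]-dz,st)-st['ee_pos'])@R*1000
xm=(xs.min()+xs.max())/2
print('far',tool([(xm,ys.max()+.5)],.0039),'near',tool([(xm,ys.min()-.5)],.0159))
c=s['img'][170:400,180:460];cv2.imwrite('pics/c'+sys.argv[1],cv2.resize(c,None,fx=2.5,fy=2.5,interpolation=2)[:,:,::-1])
E
python3 disc.py w12.png
```

```text
[ 0.49013162 -0.21611379  0.09961441] [ 0.44435237  0.98668181 -0.6773412 ] 0.48769309325210086 [[0.0, 1.0, -0.0018], [1.0, -0.0, 0.0007], [0.0007, -0.0018, -1.0]]
256 358 269 375
far [[-21.62587258  -0.29277239   3.88475366]] near [[18.90909594 -0.30403455 15.91434753]]
```

View pics/cw12.png

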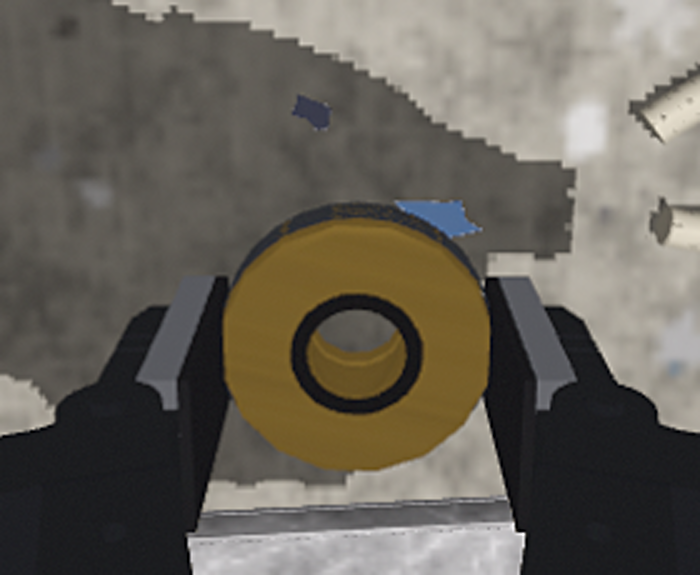

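```bash
python3 - <<'E'
from m1 import *
st=telemetry.get_state();s=viewer.snapshot('wrist');R=np.array(st['orientation'])
tool=lambda uv,dz:(onz(s,uv,st['ee_pos'][2]-dz,st)-st['ee_pos'])@R*1000
print('disc bore',tool([(322.8,311.2)],.0036))
print('rod end rel in w9',tool([(322.8,356)],-.0282), 'world y',-.01335+tool([(322.8,356)],-.0282)[0,0]/1000)
print(st['ee_pos'],tool([(357/2.5+180,465/2.5+170)],-.0282))
E
python3 - <<'E'
import cv2
im=cv2.imread('pics/w9.png')[300:390,260:390];cv2.imwrite('pics/w9d.png',cv2.resize(im,None,fx=6,fy=6,interpolation=2))
E
```

```text
disc bore [[-0.09160274  0.03535605  3.60047794]]
rod end rel in w9 [[  1.10073043   0.0342583  -28.20298454]] world y -0.012249269568053797
[ 0.49226138 -0.21705333  0.10600399] [[  1.10073043   0.0342583  -28.20298454]]
```

View pics/w9d.png

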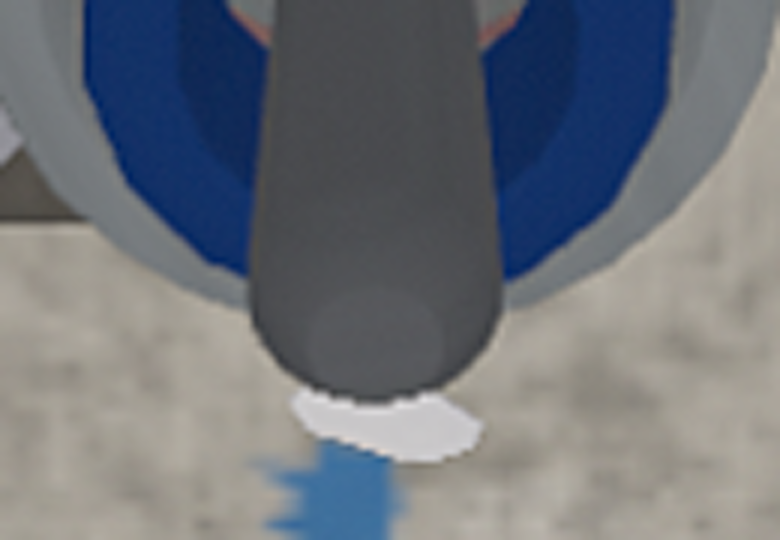

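Request:
jog_arm:
  increments: [0, 0, -5, 0, 0, 0, 150, 1, 0.5, -9.5, 0, 0, 0, 150, 5, 2.3, -9.5, 0, 0, 0, 150, 10, 4.5, -9.5, 0, 0, 0, 150, 15, 6.9, -9.5, 0, 0, 0, 150, 19, 8.7, -9.2, 0, 0, 0, 150, 20.4, 9.35, -8.9, 0, 0, 0, 150, 20.4, 9.35, -8.9, 0, 0, 0, 150, 20.4, 9.35, -8.9, 0, 0, 0, 150, 20.4, 9.35, -8.9, 0, 0, 0, 150]

```text
time: 17.55
ee_pos: [0.5839, -0.0136, 0.1886]
orientation: [[0.002, 1.0, 0.0], [1.0, -0.002, -0.0], [-0.0, 0.0, -1.0]]
wrist_force: [-0.4, -0.8, -0.9]
width: 0.488
```

```bash
python3 disc.py w13.png
```

```text
[ 0.58394929 -0.01356601  0.18863898] [-0.38388406 -0.75290351 -0.92054361] 0.487795768659292 [[0.0016, 1.0, 0.0003], [1.0, -0.0016, -0.0002], [-0.0002, 0.0003, -1.0]]
200 357 269 375
far [[-21.17142138  -0.29229381   3.90321824]] near [[42.37412914 -0.29577691 15.89325893]]
```

View pics/cw13.png

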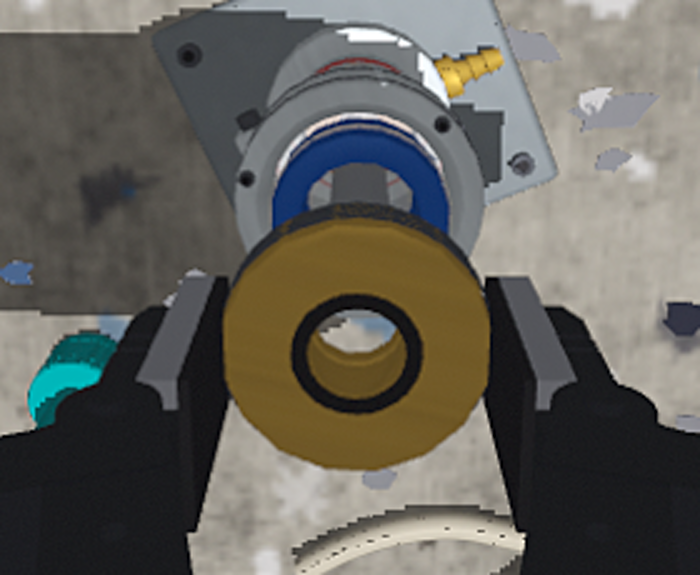

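Request:
jog_arm:
  increments: [0.03, 0.03, 0.4, 0, 0, 0, 150, 0.05, 0.05, 0.7, 0, 0, 0, 150, 0.05, 0.05, 0.7, 0, 0, 0, 150, 0.05, 0.05, 0.7, 0, 0, 0, 150, 0.05, 0.05, 0.7, 0, 0, 0, 150, 0.05, 0.05, 0.7, 0, 0, 0, 150, 0.05, 0.05, 0.7, 0, 0, 0, 150, 0.05, 0.05, 0.7, 0, 0, 0, 150, 0.05, 0.05, 0.7, 0, 0, 0, 150, 0.05, 0.05, 0.7, 0, 0, 0, 150]

```text
time: 18.85
ee_pos: [0.5847, -0.0119, 0.1813]
orientation: [[0.0, 1.0, -0.0], [1.0, -0.0, -0.0], [-0.0, -0.0, -1.0]]
wrist_force: [-0.6, 0.2, 0.1]
width: 0.489
```

```bash
python3 disc.py w14.png
```

```text
[ 0.58470471 -0.01185839  0.18132713] [-0.59798348  0.23624862  0.07236172] 0.48932755056896765 [[0.0, 1.0, -0.0], [1.0, -0.0, -0.0], [-0.0, -0.0, -1.0]]
200 357 269 379
far [[-21.16797157   0.52997006   3.90021761]] near [[42.37352929  0.49833106 15.89950561]]
```

View pics/cw14.png

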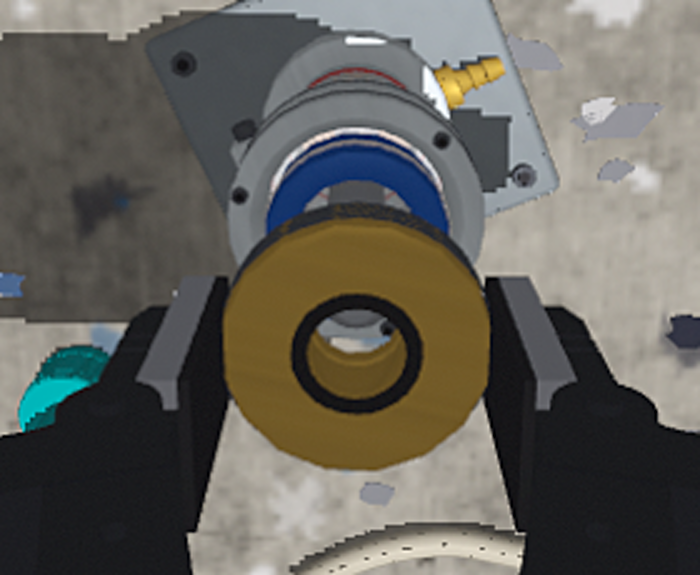

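Request:
jog_arm:
  increments: [-0.09, 0, 0, 0, 0, 0, 150, -0.09, 0, 0.2, 0, 0, 0, 150, -0.09, 0, 0.4, 0, 0, 0, 150, -0.09, 0, 0.6, 0, 0, 0, 150, -0.09, 0, 0.8, 0, 0, 0, 150, -0.09, 0, 1, 0, 0, 0, 150, -0.09, 0, 1.2, 0, 0, 0, 150, -0.09, 0, 1.4, 0, 0, 0, 150, -0.09, 0, 1.4, 0, 0, 0, 150, -0.09, 0, 1.4, 0, 0, 0, 150]

```text
time: 20.15
ee_pos: [0.5848, -0.0128, 0.1674]
orientation: [[0.0, 1.0, 0.0], [1.0, -0.0, -0.0], [-0.0, 0.0, -1.0]]
wrist_force: [0.3, 0.3, -0.2]
width: 0.485
```

```bash
python3 disc.py w15.png
```

```text
[ 0.58475198 -0.01276698  0.16739343] [ 0.29422376  0.25335646 -0.15554674] 0.4852388139416605 [[0.0, 1.0, 0.0001], [1.0, -0.0, -0.0], [-0.0, 0.0001, -1.0]]
200 357 269 384
far [[-21.16694289   1.55695861   3.90028262]] near [[42.37351653  1.49013171 15.89978891]]
```

View pics/cw15.png

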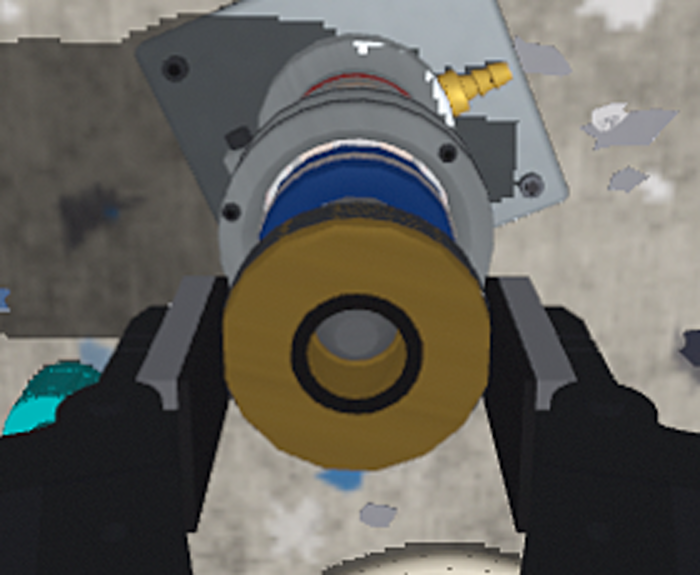

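Request:
jog_arm:
  increments: [0, 0, 0.2, 0, 0, 0, 150, 0, 0, 0.4, 0, 0, 0, 150, 0, 0, 0.6, 0, 0, 0, 150, 0, 0, 0.8, 0, 0, 0, 150, 0, 0, 1, 0, 0, 0, 150, 0, 0, 1.2, 0, 0, 0, 150, 0, 0, 1.4, 0, 0, 0, 150, 0, 0, 1.6, 0, 0, 0, 150, 0, 0, 1.8, 0, 0, 0, 150, 0, 0, 1.8, 0, 0, 0, 150]

```text
time: 21.45
ee_pos: [0.5846, -0.0127, 0.1491]
orientation: [[-0.0, 1.0, -0.0], [1.0, 0.0, -0.0], [-0.0, -0.0, -1.0]]
wrist_force: [0.8, 0.3, -1.4]
width: 0.489
```

```bash
python3 disc.py w16.png
```

```text
[ 0.58461991 -0.01274786  0.14911805] [ 0.75689122  0.30127837 -1.42556808] 0.48944383138250674 [[-0.0, 1.0, -0.0003], [1.0, 0.0, -0.0], [-0.0, -0.0003, -1.0]]
200 357 269 388
far [[-21.16528817   2.37826511   3.8992796 ]] near [[42.37368028  2.2833063  15.8990403 ]]
```

View pics/cw16.png

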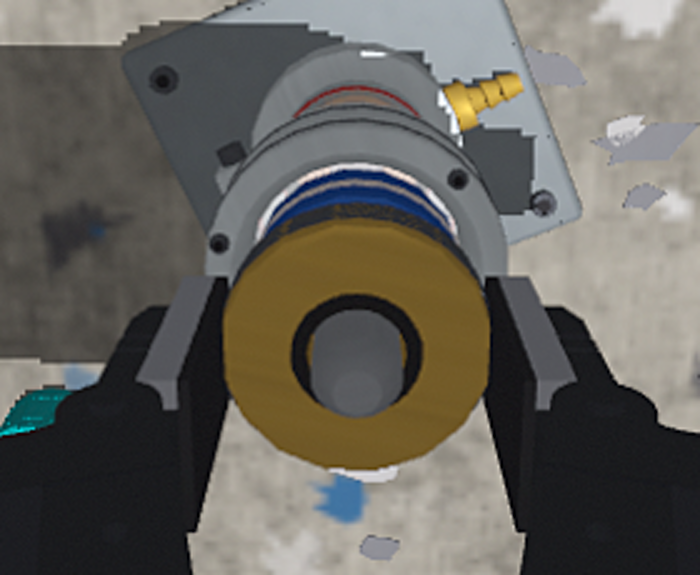

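Rod is through the disc with negligible force. I'll lower the remaining ~8 mm.

Request:
jog_arm:
  increments: [0, 0, 0.15, 0, 0, 0, 150, 0, 0, 0.3, 0, 0, 0, 150, 0, 0, 0.45, 0, 0, 0, 150, 0, 0, 0.55, 0, 0, 0, 150, 0, 0, 0.62, 0, 0, 0, 150, 0, 0, 0.68, 0, 0, 0, 150, 0, 0, 0.73, 0, 0, 0, 150, 0, 0, 0.76, 0, 0, 0, 150, 0, 0, 0.76, 0, 0, 0, 150, 0, 0, 0.76, 0, 0, 0, 150]

```text
time: 22.75
ee_pos: [0.5847, -0.0128, 0.1418]
orientation: [[-0.0, 1.0, 0.0], [1.0, 0.0, 0.0], [0.0, 0.0, -1.0]]
wrist_force: [-0.3, 0.1, -1.5]
width: 0.491
```

```bash
python3 disc.py w17.png
python3 - <<'E'
from m1 import *
s2=viewer.snapshot('scene')
c=s2['img'][185:285,280:380];cv2.imwrite('pics/s17c.png',cv2.resize(c,None,fx=5,fy=5,interpolation=2)[:,:,::-1])
E
```

```text
[ 0.58473327 -0.01275237  0.1417615 ] [-0.29353965  0.13075007 -1.48445854] 0.49116192172963685 [[-0.0, 1.0, 0.0], [1.0, 0.0, 0.0], [0.0, 0.0, -1.0]]
201 357 269 390
far [[-21.16520867   2.78920331   3.89988992]] near [[41.97169667  2.68228117 15.90054381]]
```

View pics/cw17.png

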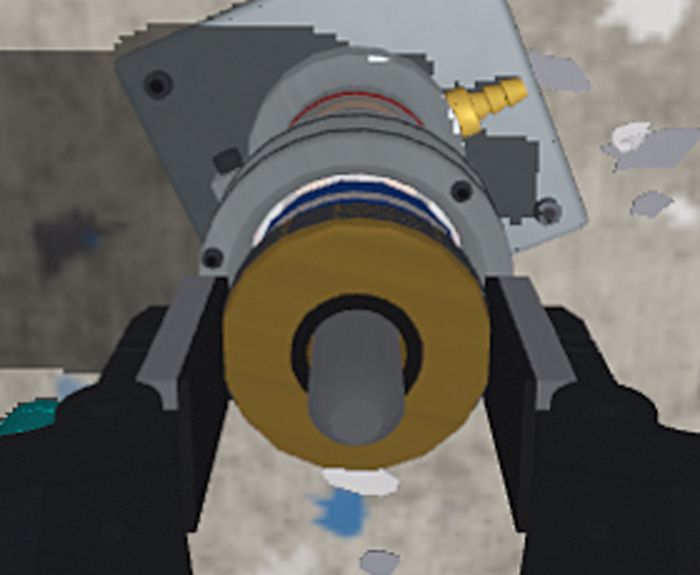

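View pics/s17c.png

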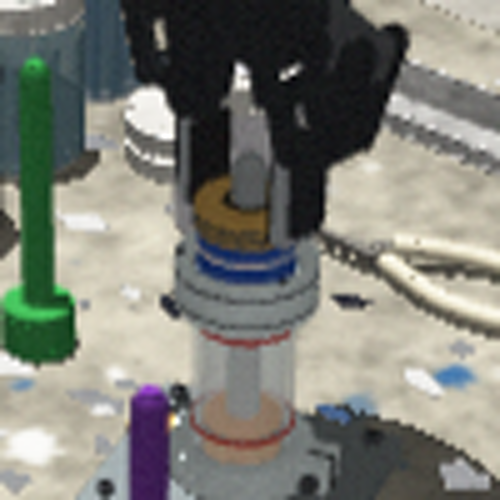

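Request:
jog_arm:
  increments: [0, 0, 0.04, 0, 0, 0, 150, 0, 0, 0.08, 0, 0, 0, 150, 0, 0, 0.1, 0, 0, 0, 150, 0, 0, 0.1, 0, 0, 0, 125, 0, 0, 0.1, 0, 0, 0, 110, 0, 0, 0.1, 0, 0, 0, 90, 0, 0, 0.1, 0, 0, 0, 70, 0, 0, 0.1, 0, 0, 0, 60, 0, 0, 0.1, 0, 0, 0, 60, 0, 0, 0.1, 0, 0, 0, 60]

```text
time: 24.1
ee_pos: [0.5847, -0.0127, 0.1408]
orientation: [[-0.0, 1.0, 0.0], [1.0, 0.0, -0.0], [-0.0, 0.0, -1.0]]
wrist_force: [0.7, -0.3, -0.1]
width: 0.766
```

```bash
python3 disc.py w18.png
python3 - <<'E'
from m1 import *
s2=viewer.snapshot('scene')
c=s2['img'][185:285,280:380];cv2.imwrite('pics/s18c.png',cv2.resize(c,None,fx=5,fy=5,interpolation=2)[:,:,::-1])
E
```

```text
[ 0.58472257 -0.01274547  0.14075789] [ 0.65666081 -0.3072206  -0.06744578] 0.7662392343979865 [[-0.0, 1.0, 0.0], [1.0, 0.0, -0.0], [-0.0, 0.0, -1.0]]
201 358 268 390
far [[-21.63395824   2.58591284   3.90009254]] near [[41.97183126  2.48375923 15.89983163]]
```

View pics/cw18.png

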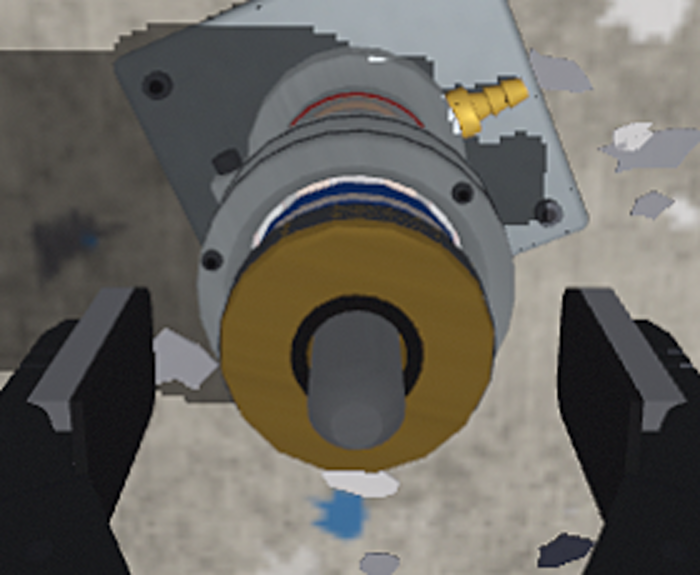

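View pics/s18c.png

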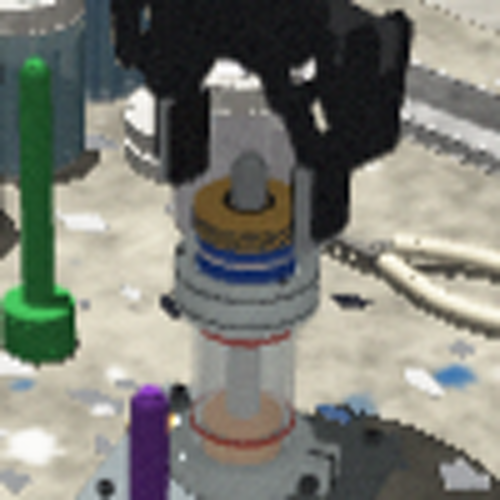

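Request:
jog_arm:
  increments: [0, 0, -0.8, 0, 0, 0, 60, 0, 0, -1.6, 0, 0, 0, 60, 0, 0, -1.6, 0, 0, 0, 60, 0, 0, -1.6, 0, 0, 0, 60, 0, 0, -1.6, 0, 0, 0, 80, 0, 0, -1.6, 0, 0, 0, 100, 0, 0, -1.6, 0, 0, 0, 110, 0, 0, -1.6, 0, 0, 0, 120, 0, 0, -1.6, 0, 0, 0, 120, 0, 0, -1.6, 0, 0, 0, 120]

```text
time: 25.45
ee_pos: [0.5847, -0.0127, 0.1567]
orientation: [[-0.0, 1.0, 0.0], [1.0, 0.0, 0.0], [0.0, 0.0, -1.0]]
wrist_force: [0.4, -0.4, 0.6]
width: 0.528
```

```bash
python3 disc.py w19.png
python3 - <<'E'
from m1 import *
s2=viewer.snapshot('scene')
c=s2['img'][185:285,280:380];cv2.imwrite('pics/s19c.png',cv2.resize(c,None,fx=5,fy=5,interpolation=2)[:,:,::-1])
E
```

```text
[ 0.58472761 -0.0127457   0.15674306] [ 0.4418193  -0.39945807  0.62339769] 0.5283087755668839 [[-0.0, 1.0, 0.0], [1.0, 0.0, 0.0], [0.0, 0.0, -1.0]]
200 337 273 386
far [[-11.94646315   2.74443667   3.89996348]] near [[42.3734059   2.68016594 15.90045896]]
```

View pics/cw19.png

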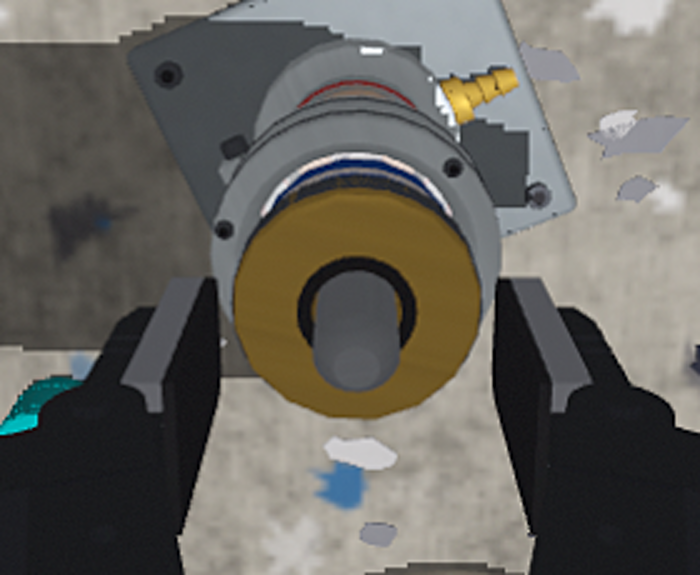

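View pics/s19c.png

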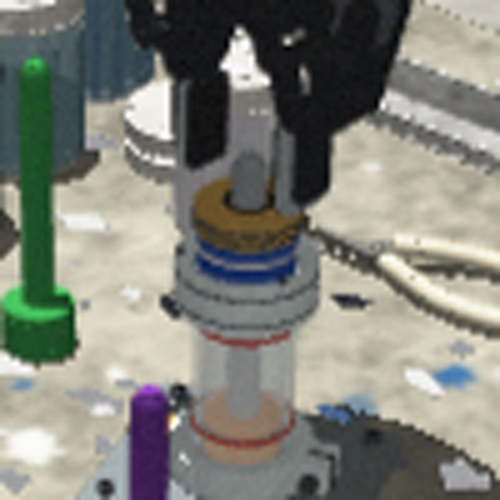

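Run:
```python
from m1 import *
st=telemetry.get_state();s=viewer.snapshot('wrist')
f=lambda u,v,z:onz(s,[(u/2.5+180,v/2.5+170)],z,st)[0].round(4)
print('disc far/left/right edges',f(357,417,.138),f(234,305,.138),f(481,305,.138),'bore',f(356,315,.138))
print('rod end',f(356,365,.158))
```

```text
disc far/left/right edges [ 0.5848 -0.0334  0.138 ] [ 0.5634 -0.0115  0.138 ] [ 0.6063 -0.0115  0.138 ] bore [ 0.5846 -0.0134  0.138 ]
rod end [ 0.5846 -0.0123  0.158 ]
```

Request:
jog_arm:
  increments: [0, 0, 0.1, 0, 0, 0, 150, 0, 0, 0.1, 0, 0, 0, 180, 0, 0, 0.1, 0, 0, 0, 200, 0, 0, 0.1, 0, 0, 0, 230, 0, 0, 0.1, 0, 0, 0, 255, 0, 0, 0.1, 0, 0, 0, 255, 0, 0, 0.1, 0, 0, 0, 255, 0, 0, 0.1, 0, 0, 0, 255, 0, 0, 0.1, 0, 0, 0, 255, 0, 0, 0.1, 0, 0, 0, 255]
  grip_force: 50

```text
time: 26.85
ee_pos: [0.5848, -0.0128, 0.1559]
orientation: [[-0.0, 1.0, 0.0], [1.0, 0.0, 0.0], [0.0, 0.0, -1.0]]
wrist_force: [-0.7, -0.6, 3.5]
width: 0.129
```

```bash
cat > v.py <<'E'
from m1 import *
import sys
n=sys.argv[1]
st,s=snap('wrist','w%s.png'%n)
print(st['ee_pos'],st['wrist_force'],st['torque'].round(3),st['width'],np.array(st['orientation']).round(4).tolist())
c=s['img'][170:400,180:460];cv2.imwrite('pics/cw%s.png'%n,cv2.resize(c,None,fx=2.5,fy=2.5,interpolation=2)[:,:,::-1])
s2=viewer.snapshot('scene')
c=s2['img'][185:285,280:380];cv2.imwrite('pics/s%sc.png'%n,cv2.resize(c,None,fx=5,fy=5,interpolation=2)[:,:,::-1])
E
python3 v.py 20
```

```text
[ 0.58477769 -0.01275014  0.15588139] [-0.67731658 -0.60723176  3.4774472 ] [-0.031  0.115 -0.003] 0.12880746889835873 [[-0.0, 1.0, 0.0002], [1.0, 0.0, 0.0], [0.0, 0.0002, -1.0]]
```

View pics/cw20.png

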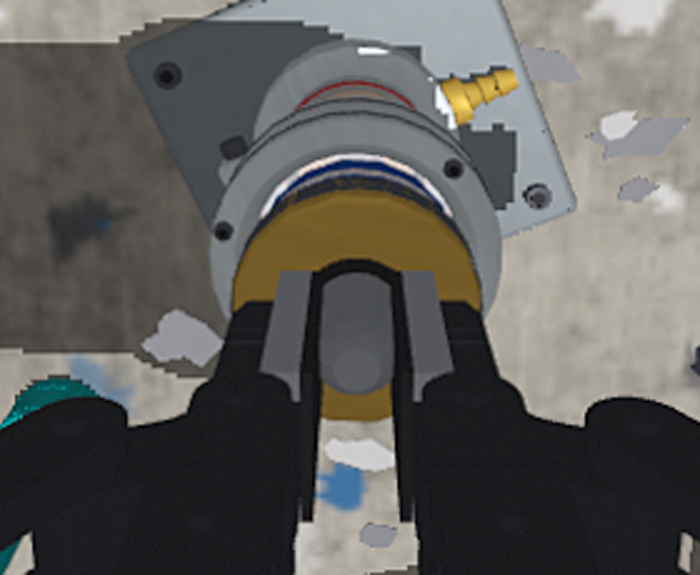

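View pics/s20c.png

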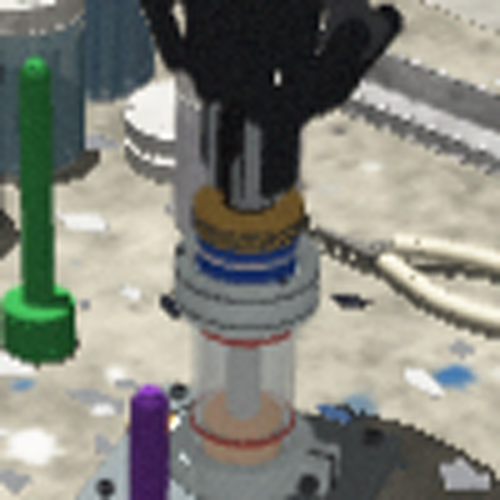

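Request:
jog_arm:
  increments: [0, 0, -0.1, 0, 0, 0, 255, 0, 0, -0.2, 0, 0, 0, 255, 0, 0, -0.3, 0, 0, 0, 255, 0, 0, -0.4, 0, 0, 0, 255, 0, 0, -0.5, 0, 0, 0, 255, 0, 0, -0.6, 0, 0, 0, 255, 0, 0, -0.7, 0, 0, 0, 255, 0, 0, -0.8, 0, 0, 0, 255, 0, 0, -0.8, 0, 0, 0, 255, 0, 0, -0.8, 0, 0, 0, 255]

```text
time: 28.2
ee_pos: [0.5847, -0.0128, 0.1637]
orientation: [[0.0, 1.0, -0.0], [1.0, -0.0, 0.0], [0.0, -0.0, -1.0]]
wrist_force: [-0.1, 0.1, -1.9]
width: 0.134
```

```bash
python3 v.py 21
```

```text
[ 0.58471945 -0.01275002  0.1637095 ] [-0.07349593  0.13805073 -1.90283178] [ 0.006 -0.01   0.017] 0.13402037181511636 [[0.0, 1.0, -0.0], [1.0, -0.0, 0.0], [0.0, -0.0, -1.0]]
```

View pics/cw21.png

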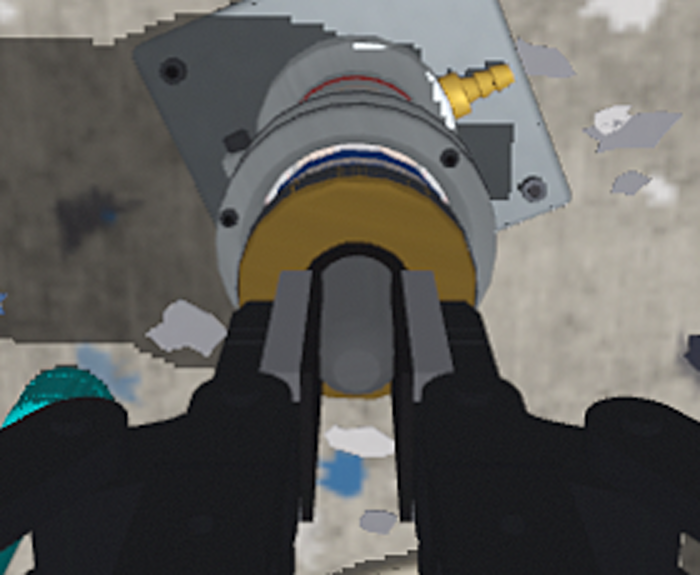

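View pics/s21c.png

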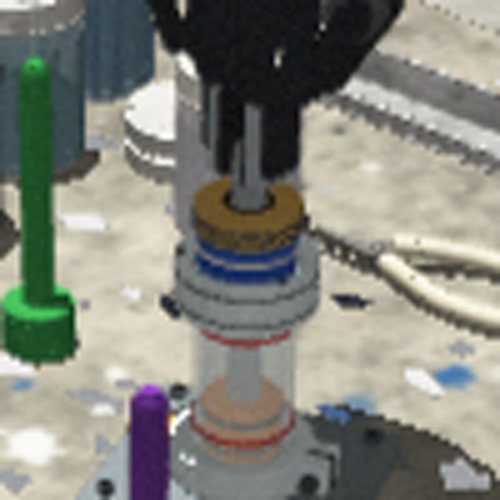

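Request:
jog_arm:
  increments: [0, 0, -0.15, 0, 0, 0, 255, 0, 0, -0.3, 0, 0, 0, 255, 0, 0, -0.45, 0, 0, 0, 255, 0, 0, -0.6, 0, 0, 0, 255, 0, 0, -0.75, 0, 0, 0, 255, 0, 0, -0.9, 0, 0, 0, 255, 0, 0, -1.05, 0, 0, 0, 255, 0, 0, -1.2, 0, 0, 0, 255, 0, 0, -1.25, 0, 0, 0, 255, 0, 0, -1.25, 0, 0, 0, 255]

```text
time: 29.55
ee_pos: [0.5847, -0.0127, 0.1762]
orientation: [[-0.0, 1.0, -0.0], [1.0, 0.0, -0.0], [-0.0, -0.0, -1.0]]
wrist_force: [-0.1, -0.8, -3.2]
width: 0.136
```

Request:
jog_arm:
  increments: [0, 0, -0.15, 0, 0, 0, 255, 0, 0, -0.3, 0, 0, 0, 255, 0, 0, -0.45, 0, 0, 0, 255, 0, 0, -0.6, 0, 0, 0, 255, 0, 0, -0.75, 0, 0, 0, 255, 0, 0, -0.9, 0, 0, 0, 255, 0, 0, -1.05, 0, 0, 0, 255, 0, 0, -1.2, 0, 0, 0, 255, 0, 0, -1.25, 0, 0, 0, 255, 0, 0, -1.25, 0, 0, 0, 255]

```text
time: 30.8
ee_pos: [0.5847, -0.0127, 0.1887]
orientation: [[-0.0, 1.0, 0.0], [1.0, 0.0, 0.0], [0.0, 0.0, -1.0]]
wrist_force: [-0.4, 0.3, -3.0]
width: 0.134
```

```bash
python3 v.py 22
```

```text
[ 0.58474149 -0.0127433   0.18874142] [-0.40713744  0.34118427 -3.01064009] [0.    0.044 0.014] 0.13389650950320922 [[-0.0, 1.0, 0.0], [1.0, 0.0, 0.0], [0.0, 0.0, -1.0]]
```

View pics/cw22.png

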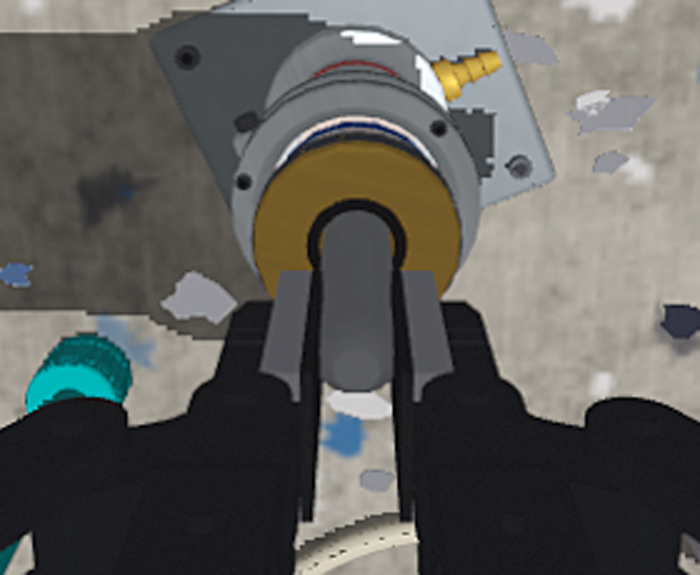

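View pics/s22c.png

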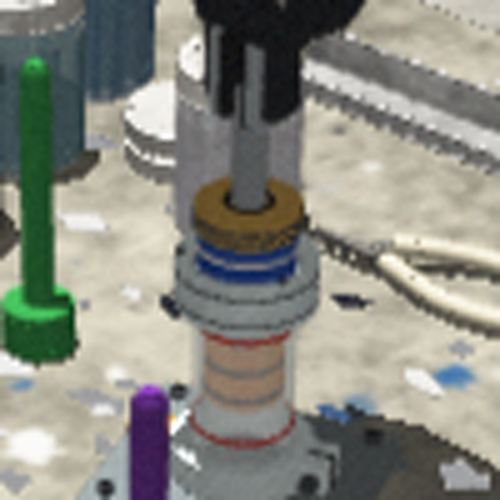

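The rod is drawn 33 mm: the scene crop shows the orange piston between the red rings (rows 345–410, rings at about 340 and 435). The disc and spacer are unmoved. I'll hold for a moment, then hand in.

Request:
jog_arm:
  increments: [0, 0, 0, 0, 0, 0, 255, 0, 0, 0, 0, 0, 0, 255, 0, 0, 0, 0, 0, 0, 255, 0, 0, 0, 0, 0, 0, 255, 0, 0, 0, 0, 0, 0, 255, 0, 0, 0, 0, 0, 0, 255, 0, 0, 0, 0, 0, 0, 255, 0, 0, 0, 0, 0, 0, 255, 0, 0, 0, 0, 0, 0, 255, 0, 0, 0, 0, 0, 0, 255]

```text
time: 32.15
ee_pos: [0.5847, -0.0127, 0.1887]
orientation: [[0.0, 1.0, -0.0], [1.0, -0.0, 0.0], [0.0, -0.0, -1.0]]
wrist_force: [0.0, 0.5, -3.0]
width: 0.135
```

```bash
python3 -c "
from h import *
st=telemetry.get_state();print(st['ee_pos'],st['wrist_force'],st['width']);job_done()"
```

```text
[ 0.58471159 -0.0127489   0.18871672] [ 0.00718189  0.49960177 -3.03876467] 0.13548624367740858
the job is handed in; nothing more can be done
```

The pump is back together and the job is handed in at about 32 s. I seated and released the blue spacer over the rod, then the brass disc on top of it. I then gripped the bare rod end and drew it straight up by about 33 mm.

- **Final state:** The gripper still holds the rod, the arm is still and the tool points straight down. The wrist carries about 3 N, which fits the piston's weight, and sideways force stayed under 1 N during the draw.
- **Piston and parts:** The last scene picture shows the orange piston between the two red rings, nearer the upper one in that slanted view. The disc and spacer look level and still seated.
- **Disagreements:**
  - The wrist camera put the disc at 42.9 mm across, against 44 mm nominal.
  - The two fixed cameras first disagreed on the pump's position by about 1 cm. I used the wrist camera's position instead, and both parts went in with only light contact forces.
- **Not checked:** I did not measure how far the jar and paint tube may have moved, but no move came near them.

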